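# Set out the empty jar for refilling

### The job

Get the empty jar with the black-knobbed lid ready for refilling: push the acrylic door fully away from it along the track, then lift its lid by the knob and set it on the cork trivet, knob up. Then slide the open jar forward, without lifting it, over the track onto the front ledge (hook closed fingers inside its front wall), and last push the door back across the place where it stood. Leave the other jars and things alone.

Things in the scene. Friction and masses are not known exactly. Their poses are not given: they have to be found in the camera images.
- rack: fixed teak rack, 270 mm wide, three tiers rising stepwise away from the robot, two jars on each, open from above. Origin on the table under the middle of the door track (x = 0); x points away from the robot, y left along the track. Lowest tier and front ledge are one level board, top 15 mm above the table, x = -150 to 333 mm; the track is flush with it
- tier (a point): middle of the lowest tier's floor, 64 mm behind the track and 15 mm above the table; its jars start 64 mm to the left and right of here. Side boards at y = +/-129 mm behind the track reach 45 mm above the table. Mid tier's floor: 60 mm high, jars 176 mm behind the track; top tier's: 105 mm high, jars (fixed) 280 mm behind it, 237 mm high
- ledge (a point): middle of the front ledge's top, 85 mm in front of the track, 15 mm above the table; axes as the rack's
- door (a joint): upright clear acrylic sliding door in the track, 130 mm wide, 5 mm thick, its top 105 mm above the table; metres along the rack's y: 0 = in the middle (in front of half of each lowest jar), +0.07 = fully left, -0.07 = fully right. It slides with about 1.5 N
- door_tab (a point): middle of the top face of the door's orange tab, 148 mm above the table; the tab stands on the middle of the door's top edge and is 24 mm wide along the rack's y, 14 mm thick, 45 mm high. Push it sideways
- jar: the empty open glass jar to be set out, 96 x 96 mm outside, 90 mm high, walls and floor 5 mm, about 0.45 kg; starts on the lowest tier, left or right, with the black-knobbed lid on it. Origin: centre of its underside; z up, sides along x and y. Rim 105 mm above the table
- lid: its loose bamboo lid, about 120 g. Origin: underside centre of the 78 x 78 x 8 mm plug that hangs 4 mm free all round in the jar's mouth; above the origin: plate 96 x 96 mm (8 to 18 mm), neck of 18 mm diameter (18 to 28 mm), round black knob of 30 mm diameter (28 to 50 mm); z up
- trivet: fixed round cork trivet, 150 mm diameter, 6 mm thick, on the table left or right of the rack; origin: centre of its underside
- spoons: steel measuring spoons clipped together, lying on the table on the other side of the rack from the trivet, 145 mm long, 17 mm high; origin near the middle, x towards the spoon bowls. Bystander
- jar_full: the other jar on the lowest tier: closed square jar, 96 x 96 x 90 mm of glass with a coloured filling, bamboo lid and pale bamboo knob (132 mm high in all); origin: centre of its underside. Bystander.
- oil: green oil bottle, 66 mm diameter, 220 mm high, on the table to the right of the rack; origin: centre of its underside. Bystander
- salt_bowl: blue salt bowl, 90 mm diameter, 50 mm high, on the table at the right; origin: centre of its underside. Bystander
- jar_mid_left: left on the middle tier: closed square jar, 96 x 96 x 90 mm of glass with a coloured filling, bamboo lid and pale bamboo knob (132 mm high in all); origin: centre of its underside. Bystander.
- jar_mid_right: right on the middle tier: closed square jar, 96 x 96 x 90 mm of glass with a coloured filling, bamboo lid and pale bamboo knob (132 mm high in all); origin: centre of its underside. Bystander.

How it is judged (in metres and radians):
On the way, in this order (a step that is already met when the one before it is completed fails the run):
1. the door is pushed away from the empty jar's side, at least 55 mm past the middle of its track (it ends at 70 mm) (((y of jar in the frame of rack above 0 m and value of joint door below -0.055 m) or (y of jar in the frame of rack below 0 m and value of joint door above 0.055 m))), for 0.1 s.
2. the lid lies knob up, flat and let go on the trivet, its centre within 40 mm of the trivet's centre (horizontal distance between lid and trivet below 0.04 m and z of lid in the frame of trivet below 0.011 m and angle between lid's own z axis and vertical below 0.1 rad and linear speed of lid below 0.03 m/s and contact force between the fingers and lid below 0.2 N), for 0.2 s.
3. the open jar stands upright on the front ledge, still on its own side: its centre 60 to 115 mm in front of the door track and 30 to 100 mm to the side of the rack's middle (x of jar in the frame of rack between -0.115 and -0.06 m and (y of jar in the frame of rack between 0.03 and 0.1 m or y of jar in the frame of rack between -0.1 and -0.03 m) and z of jar in the frame of rack below 0.019 m and angle between jar's own z axis and vertical below 0.1 rad and linear speed of jar below 0.03 m/s), for 0.2 s.
4. the door is pushed back across the place where the jar stood, at least 45 mm past the middle of its track on that side (((y of jar in the frame of rack above 0 m and value of joint door above 0.045 m) or (y of jar in the frame of rack below 0 m and value of joint door below -0.045 m))), for 0.1 s.
At the end, for the whole second after the job is handed in: Lid at rest on the trivet, knob up, within 40 mm of its centre. Open jar at rest, upright within 6 degrees, on the ledge: centre 60 to 115 mm in front of the track, 30 to 100 mm from the rack's middle on its own side. Door at least 45 mm past the middle on that same side (all of step 2 and all of step 3 and ((y of jar in the frame of rack above 0 m and value of joint door above 0.045 m) or (y of jar in the frame of rack below 0 m and value of joint door below -0.045 m))); the robot touches nothing.
It fails at once if the jar is lifted more than 15 mm off the board or tipped more than 20 degrees (z of jar in the frame of rack above 0.03 m or angle between jar's own z axis and vertical above 0.35 rad).
It fails at once if the lid is dropped: it moves faster than 0.6 m/s with no finger on it (a fall of about 20 mm) (linear speed of lid above 0.6 m/s and contact force between the fingers and lid below 0.05 N).
It fails at once if another jar, the spoons, the oil bottle or the salt bowl is moved by more than 25 mm (distance of any of jar_full, jar_mid_left, jar_mid_right, spoons, oil, salt_bowl from where it was at the start of the episode above 0.025 m).
It also fails if it takes over 56 s, if anything falls off the work surface, if the arm or the gripper's body presses on something with over 40 N, if the wrist force passes 120 N, or if a joint passes its speed limit or range.

### The arm

A 6-joint arm with a two-finger parallel gripper is mounted at the origin on the work surface. World frame = base frame: x ahead of the robot, y to its left, z up, the work surface at z = 0. Lengths are in mm, angles in rad, forces in N, time in s.
With the tool pointing down it reaches from about 300 to 775 mm from the base axis. Payload 14.6 kg.
Tool frame: the origin (TCP) lies midway between the tips of the shut fingers; the grasp point (between the pads) lies 19 mm behind it (manip.grasp_offset is the distance from the TCP to the grasp point, in mm); z points along the fingers, y is the line along which they close (so a half turn about z gives the same grasp; the last joint's range is limited). The gripper opens to 94 mm and grips with 3 to 60 N. Pads are 16 mm wide; open, the fingers measure 119 mm over their backs; the gripper's body (75 mm by 177 mm) begins 78 mm behind the grasp point.
Start: joints at [-1.225, 0.3, 1.521, -0, 1.321, -0.067], TCP at [220.639, -503.793, 205.446] pointing down, gripper open.
Joint ranges: [-3.03, 3.03], [-0.79, 2.21], [0.23, 2.52], [-1.04, 4.18], [0, 3.07], [-2.55, 2.55]. Speed limits (rad/s): [2.22, 2.22, 2.57, 3.14, 3.14, 3.14].

### API

Orientations are given as [roll, pitch, yaw] about the fixed x, y, z axes, in that order (R = Rz(yaw) Ry(pitch) Rx(roll)).
In Python, from cell import manip, viewer gives the robot as it stands. The module is installed in compiled form; this text tells all that it offers.
- The arm moves only by the tool move_arm, never from a script. Its argument "moves" is a list of rows, each a list of 4 numbers: the shift along the tool's x, y, z in m, then the turn about the tool's z in rad. A call has 1 to 12 rows; each row is the pose to reach, as a shift and turn from the pose commanded when the call began, along the tool's axes at that moment; what a row does not reach only later rows make up. A row lasts 1/10 s, in which the tool goes at most 50 mm and 8.59 degrees, less where a joint would pass 70% of its speed; a pose out of reach is approached as far as the arm can. A call with a gripper value outside its range is refused whole. "jaw" is the finger opening in m, from 0 to 0.094, set as the call begins (left out, the last holds). The fingers move at their own pace and stop on an object; "squeeze" is the grip in N (left out, the last holds). Time passes only in rows, so rows that repeat a pose let the fingers close. It gives the time, the measured TCP pose, the force, the opening and the grip force at its end, in the units of the state.
- manip.read_state(): the state, without advancing time (a new reading comes with each control period).
- viewer.camera(name): name is "scene" or "top" or "wrist"; returns a dict with "frame" (384x512x3 uint8, blue, green, red), "z_map" (384x512 float32, mm along the optical axis (not along the pixel's ray), 0 where there is no reading), "fx", "fy", "cx", "cy" (pixels), "D" ([k1, k2, p1, p2, k3] as OpenCV has them; the pictures are not rectified), "origin" and "orientation" of the camera in the world. Camera axes: x right, y down, z forward; pixel columns grow to the right and rows downward; lengths in mm; the calibration is good to about 2 mm. A picture is of the moment at which its call begins.
- manip.sign_off(): hands the job in; it is judged then, once.
The state is a dict: "clock": time; "joints": joint angles; "qd": joint speeds; "effort": joint torques, N m; "eef_pos": TCP position; "eef_rot": TCP orientation; "wrist_force": force on the tool from outside, world axes, zero at the start; "moment": the same for the moment, N m; "finger_gap": finger opening in mm; "finger_force": force on a finger pad.
Only numpy, scipy, OpenCV 4.12 (cv2) and the standard library are available. Lean on these libraries where they do the work, as an engineer would, in place of code of your own. Each camera call takes 0.05 s, during which the arm holds its last target. There are 200 camera calls.

## Working session

There is one attempt and no reset: what is moved stays moved. The work goes in short steps, Python scripts to look and compute and a tool call to move; the robot and the scene stay as the last step left them, time stands still between calls to the robot, and variables do not carry over. Pictures are saved under pics/ and viewed, at most 10 in all, crops included, and the job is handed in when it is done.

Besides the shell and the picture viewer there is one more tool, called after "Emit:" in YAML: its name, and indented under it one key for each argument. move_arm: Moves the arm, as the interface text tells. Its arguments: {"type":"object","properties":{"moves":{"type":"array"},"jaw":{"type":"number"},"squeeze":{"type":"number"}},"required":["moves"]}

```bash
mkdir -p pics; cat > h.py <<'E'
import numpy as np, cv2
from cell import manip, viewer
from scipy.spatial.transform import Rotation as R
def cloud(c):
    z=c["z_map"]; h,w=z.shape
    u,v=np.meshgrid(np.arange(w),np.arange(h))
    p=np.stack([u,v],-1).reshape(-1,1,2).astype(np.float64)
    K=np.array([[c["fx"],0,c["cx"]],[0,c["fy"],c["cy"]],[0,0,1.]])
    n=cv2.undistortPoints(p,K,np.array(c["D"],float)).reshape(h,w,2)
    P=np.dstack([n[...,0]*z,n[...,1]*z,z])
    o=c["orientation"]; o=np.array(o,float)
    M=o if o.shape==(3,3) else R.from_euler("xyz",o).as_matrix()
    W=P@M.T+np.array(c["origin"])
    W[z==0]=np.nan
    return W
E
python3 - <<'E'
from h import *
ims=[]
for n in("scene","top"):
    c=viewer.camera(n); np.savez(n+".npz",W=cloud(c),f=c["frame"]); ims.append(c["frame"]); print(n,c["origin"],c["orientation"],c["fx"])
    cv2.imwrite(f"pics/{n}.png",cv2.resize(c["frame"],(768,576)))
print(manip.read_state(), manip.grasp_offset)
E
```

```text
scene [1159.394225    469.72703411  897.55905134] [-2.35598909e+00  1.88668963e-03  2.34491111e+00] 375.32361583677596
top [ 509.50201458  -54.27430294 1328.41399699] [-3.06649201 -0.00549316 -1.59947981] 401.1777085584273
{'clock': 0.1, 'joints': array([-1.22462875e+00,  3.00402528e-01,  1.52148080e+00,  5.26690310e-06,
        1.32069188e+00, -6.65735622e-02]), 'qd': array([-0.00204353, -0.0019548 , -0.00149321,  0.00073203, -0.00118305,
       -0.00078961]), 'effort': array([ 2.03560347e-03, -5.32640505e+01, -3.53279185e+01,  7.09517626e-02,
        2.35345087e-02, -7.83254950e-05]), 'eef_pos': array([ 220.55488741, -503.60324311,  204.96636431]), 'eef_rot': array([-3.14061261e+00, -7.04543814e-05,  4.12739802e-01]), 'wrist_force': array([ 0.53106915, -0.72481573,  0.19090805]), 'moment': array([-0.01632918, -0.01946637,  0.02275506]), 'finger_force': 0.0, 'finger_gap': 94.32318028527874} 18.8
```

View pics/scene.png

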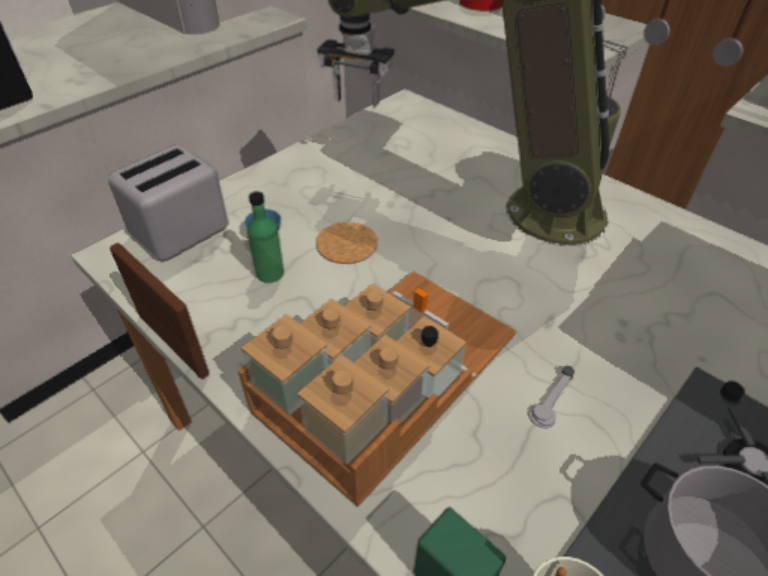

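View pics/top.png

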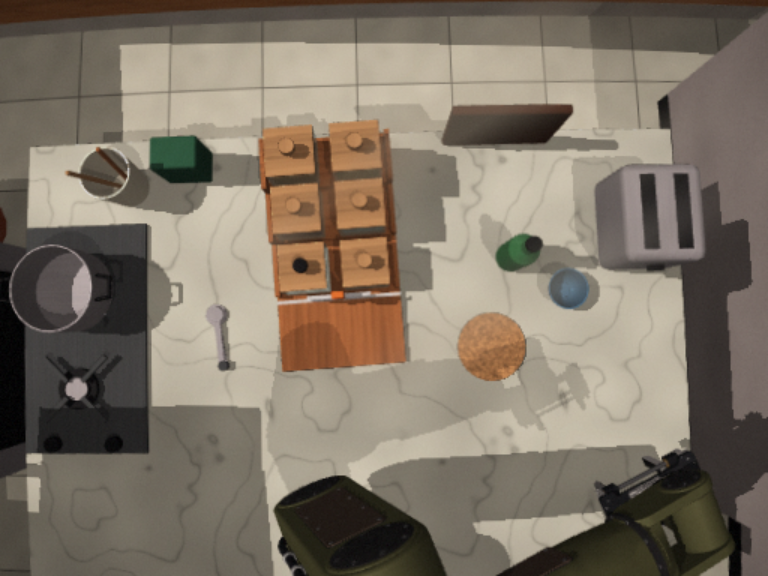

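The empty jar (black knob, top view px 300,265 of 768) is on the left. The door tab is at (338,294), mid-track, and the trivet is on the right at (492,346).

```bash
python3 - <<'E'
from h import *
for n in("scene","top"):
    d=np.load(n+".npz");W=d["W"];f=d["f"];hsv=cv2.cvtColor(f,cv2.COLOR_BGR2HSV);Z=W[...,2]
    X=W[...,0];Y=W[...,1]
    reg=(X>300)&(X<1000)&(abs(Y)<350)
    def rep(name,m):
        p=W[m&reg]
        print(n,name,len(p), p.mean(0).round(1) if len(p) else '', np.percentile(p,[2,98],axis=0).round(1).tolist() if len(p) else '')
    rep("tab",(hsv[...,0]<16)&(hsv[...,1]>225)&(f[...,2]>150)&(Z>100))
    rep("tabtop",(hsv[...,0]<16)&(hsv[...,1]>200)&(Z>140)&(Z<155))
    rep("knob",(f.max(-1)<50)&(Z>110)&(Z<165))
    rep("knobtop",(f.max(-1)<60)&(Z>142)&(Z<165))
    m=(Z>3.)&(Z<10)&(hsv[...,1]>90)&(hsv[...,0]<25)&(Y<-100)
    rep("trivet",m)
    # lid plates
    m=(Z>100)&(Z<122)&(hsv[...,1]>70)&(hsv[...,0]<25)
    rep("lidplate",m&(X<620)); 
    # ledge
    m=((Z>10)&(Z<20)&(hsv[...,1]>100)&(hsv[...,0]<20)&reg).astype(np.uint8)
    p=W[m>0][:,:2].astype(np.float32); r=cv2.minAreaRect(p); print("ledge",len(p),r,cv2.boxPoints(r).round(0).tolist())
    m=((Z>20)&(Z<70)&reg&(hsv[...,0]<25)&(hsv[...,1]>70)); 
    for h in(111,156,201):
        m=(abs(Z-h-7)<6)&reg&(hsv[...,0]<25)&(hsv[...,1]>70)
        k,l,s,c=cv2.connectedComponentsWithStats(m.astype(np.uint8))
        for i in range(1,k):
            if s[i,4]>150:
                p=W[l==i]; print("  plate",h,s[i,4],c[i].round(),[(round(a,0) if isinstance(a,float) else np.round(a,1)) for a in cv2.minAreaRect(p[:,:2].astype(np.float32))],np.median(p[:,2]))
E
```

```text
scene tab 34 [577.1  27.9 140.4] [[571.8, 15.2, 112.8], [583.3, 34.7, 152.3]]
scene tabtop 45 [578.7  24.7 147.5] [[571.0, 12.7, 140.8], [584.1, 34.2, 152.1]]
scene knob 360 [843.3 -98.2 137.1] [[629.9, -344.5, 111.3], [936.8, 342.1, 162.2]]
scene knobtop 197 [ 819.3 -121.5  150.7] [[628.3, -342.9, 142.7], [936.9, 110.2, 163.3]]
scene trivet 718 [ 467.7 -292.9    6.8] [[393.5, -347.3, 3.5], [531.5, -234.2, 9.7]]
scene lidplate 478 [603.1  48.  115.3] [[580.4, -74.1, 104.9], [619.6, 141.1, 119.4]]
ledge 2884 ((669.8533935546875, -80.44952392578125), (525.6195678710938, 538.4989013671875), 89.45779418945312) [[398.0, -341.0], [937.0, -346.0], [942.0, 180.0], [403.0, 185.0]]
  plate 111 641 [251. 206.] [array([643.5, -32.4]), array([96.1, 97.6]), 2.0] 116.00125796065413
  plate 111 751 [287. 229.] [array([636.9,  95.9]), array([94.6, 97.3]), 2.0] 115.98280439604491
  plate 156 765 [223. 218.] [array([754.9, -25.8]), array([96. , 96.7]), 2.0] 160.849052351531
  plate 156 930 [261. 244.] [array([748.2, 100.8]), array([97.1, 97.3]), 3.0] 160.89426105312288
  plate 201 1139 [189. 232.] [arr
[... 638 characters left out ...]
23.4326171875, 418.6335754394531), 86.21077728271484) [[387.0, -346.0], [805.0, -374.0], [840.0, 149.0], [422.0, 176.0]]
  plate 111 802 [243. 174.] [array([644.1, -31.6]), array([96. , 95.6]), 3.0] 115.33263947319006
  plate 111 769 [201. 177.] [array([638.3,  97.6]), array([96.5, 95. ]), 3.0] 115.37869165537586
  plate 156 843 [240. 135.] [array([754.3, -25.8]), array([94.1, 95.9]), 3.0] 160.38790985728065
  plate 156 840 [197. 139.] [array([747.7, 102.6]), array([94.8, 97.2]), 3.0] 160.19449866182674
  plate 201 898 [237.  97.] [array([858.1, -20.3]), array([98.4, 96.4]), 3.0] 205.2780247353296
  plate 201 936 [192. 101.] [array([851.7, 108.3]), array([98. , 97.5]), 2.0] 205.1818038122144
```

```bash
cat >> h.py <<'E'
RY=0.053; O=np.array([576.8,29.0])
def rack(p): return O+R.from_euler("z",RY).as_matrix()[:2,:2]@np.array(p,float)
def delta(xy,z,psi=RY):
    s=manip.read_state(); M=R.from_euler("xyz",s["eef_rot"]).as_matrix()
    t=M.T@(np.array([*xy,z])-s["eef_pos"]); a=s["eef_rot"][2]-psi
    return t.round(1).tolist(), round(a,3)
E
python3 - <<'E'
from h import *
for n in("scene","top"):
    d=np.load(n+".npz");W=d["W"];f=d["f"];hsv=cv2.cvtColor(f,cv2.COLOR_BGR2HSV);X,Y,Z=W[...,0],W[...,1],W[...,2]
    m=(Z>2)&(Z<11)&(hsv[...,1]>100)&(hsv[...,0]<25)&(Y<-200)&(Y>-420)&(X>350)&(X<570)
    print("trivet",cv2.minEnclosingCircle(W[m][:,:2].astype(np.float32)),m.sum(),np.median(Z[m]))
    m=(hsv[...,0]>45)&(hsv[...,0]<80)&(hsv[...,1]>100)&(Z>20)&(Z<230)&(Y<0)&(X>400)
    print("oil",np.percentile(W[m],[2,50,98],axis=0).round(0).tolist())
    m=(f.max(-1)<60)&(Z>128)&(Z<155)&(Y>60)&(Y<135)&(X>610)&(X<670)
    print("knob",cv2.minEnclosingCircle(W[m][:,:2].astype(np.float32)),m.sum(),Z[m].max())
print("jar",rack([64,64]),"tab -5",rack([0,-5]))
p=rack([-5,55]);print("above start push",p,delta(p,205))
E
```

```text
trivet ((462.10052490234375, -304.5845642089844), 75.62882232666016) 847 6.869762131533889
oil [[642.0, -359.0, 24.0], [671.0, -331.0, 120.0], [689.0, -318.0, 189.0]]
knob ((639.0469970703125, 99.0962905883789), 14.685595512390137) 108 150.8917831825254
trivet ((459.6181335449219, -302.30670166015625), 74.216796875) 1422 6.011764953026045
oil [[645.0, -336.0, 49.0], [660.0, -327.0, 147.0], [676.0, -318.0, 164.0]]
knob ((636.5714721679688, 96.57467651367188), 13.968701362609863) 73 151.20448138915071
jar [637.31972084  96.30054524] tab -5 [577.06487595  24.00702086]
above start push [568.89338537  83.65789463] ([554.6, -398.2, 0.4], np.float64(0.36))
```

Emit:
move_arm:
  moves:
    - [0.277,-0.199,0,0.18]
    - [0.277,-0.199,0,0.18]
    - [0.277,-0.199,0,0.18]
    - [0.277,-0.199,0,0.18]
    - [0.277,-0.199,0,0.18]
    - [0.277,-0.199,0,0.18]
    - [0.277,-0.199,0,0.18]
    - [0.555,-0.398,0,0.36]
    - [0.555,-0.398,0,0.36]
    - [0.555,-0.398,0,0.36]
    - [0.555,-0.398,0,0.36]
    - [0.555,-0.398,0,0.36]
  jaw: 0

```text
clock: 1.3
eef_pos: [519.0, -0.4, 205.3]
eef_rot: [-3.142, 0.0, 0.053]
wrist_force: [1.6, -1.0, 0.3]
finger_gap: 2.0
finger_force: 0.0
```

Emit:
move_arm:
  moves:
    - [0,0,0,0]

```text
clock: 1.4
eef_pos: [519.8, 1.8, 204.8]
eef_rot: [-3.141, 0.001, 0.058]
wrist_force: [-0.1, -0.7, -0.4]
finger_gap: 0.3
finger_force: 0.0
```

Emit:
move_arm:
  moves:
    - [0.026,-0.04,0,0]
    - [0.053,-0.079,0,0]
    - [0.053,-0.079,0,0]
    - [0.053,-0.079,0.03,0]
    - [0.053,-0.079,0.06,0]
    - [0.053,-0.079,0.077,0]
    - [0.053,-0.079,0.077,0]
    - [0.053,-0.065,0.077,0]
    - [0.053,-0.051,0.077,0]
    - [0.053,-0.041,0.077,0]
    - [0.053,-0.031,0.077,0]
    - [0.053,-0.021,0.077,0]

```text
clock: 2.6
eef_pos: [570.5, 20.3, 129.0]
eef_rot: [-3.142, -0.001, 0.052]
wrist_force: [0.7, 2.4, 1.5]
finger_gap: 0.7
finger_force: 1.0
```

Emit:
move_arm:
  moves:
    - [0,0.01,0,0]
    - [0,0.018,0,0]
    - [0,0.026,0,0]
    - [0,0.032,0,0]
    - [0,0.036,0,0]
    - [0,0.038,0,0]
    - [0,0.038,0,0]
    - [0,0.038,0,0]

```text
clock: 3.4
eef_pos: [572.1, -16.1, 128.4]
eef_rot: [-3.141, 0.0, 0.053]
wrist_force: [-0.7, 4.4, 1.2]
finger_gap: 0.3
finger_force: 2.5
```

```bash
cat > tab.py <<'E'
from h import *
for n in("scene","top"):
    c=viewer.camera(n);W=cloud(c);f=c["frame"];hsv=cv2.cvtColor(f,cv2.COLOR_BGR2HSV);X,Y,Z=W[...,0],W[...,1],W[...,2]
    m=(hsv[...,0]<16)&(hsv[...,1]>200)&(Z>110)&(Z<155)&(X>540)&(X<610)&(abs(Y-30)<130)
    q=(W[m][:,:2]-O)@R.from_euler("z",RY).as_matrix()[:2,:2]
    print("tab rack",len(q),q.mean(0),q.min(0),q.max(0))
    cv2.imwrite(f"pics/{n}_now.png",f)
s=manip.read_state();print(s["eef_pos"],s["eef_rot"],s["wrist_force"])
E
python3 tab.py
```

```text
tab rack 73 [  4.39794959 -68.09360057] [ -3.19617514 -78.21803964] [  7.96804332 -58.6182072 ]tab.py:6: RuntimeWarning: Mean of empty slice.
  print("tab rack",len(q),q.mean(0),q.min(0),q.max(0))
  ret = um.true_divide(
Traceback (most recent call last):
  File "tab.py", line 6, in <module>
    print("tab rack",len(q),q.mean(0),q.min(0),q.max(0))
                                      ~~~~~^^^
ValueError: zero-size array to reduction operation minimum which has no identity
```

Emit:
move_arm:
  moves:
    - [0,-0.005,0,0]
    - [0,-0.005,-0.03,0]
    - [0,-0.005,-0.062,0]
    - [0.03,-0.04,-0.062,0]
    - [0.05,-0.075,-0.062,0]
    - [0.072,-0.11,-0.062,0]
    - [0.072,-0.11,-0.062,0]
    - [0.072,-0.11,-0.062,0]

```text
clock: 4.3
eef_pos: [638.2, 97.5, 189.7]
eef_rot: [3.141, 0.001, 0.054]
wrist_force: [0.0, 0.8, 0.3]
finger_gap: 0.4
finger_force: 0.0
```

Emit:
move_arm:
  moves:
    - [0,0,0,0]
    - [0,0,0,0]
    - [0,0,0,0]
    - [0,0,0,0]
  jaw: 0.06

```text
clock: 4.7
eef_pos: [638.3, 96.5, 190.7]
eef_rot: [3.142, -0.0, 0.052]
wrist_force: [-0.2, -0.1, 0.0]
finger_gap: 29.2
finger_force: 0.0
```

```bash
python3 - <<'E'
from h import *
print(delta([638,97.5],127)); print(manip.read_state()["finger_gap"])
c=viewer.camera("wrist");cv2.imwrite("pics/w1.png",c["frame"])
W=cloud(c);f=c["frame"];X,Y,Z=W[...,0],W[...,1],W[...,2]
m=(f.max(-1)<70)&(Z>130)&(Z<155)&(Y>60)&(Y<135)&(X>600)&(X<680)
print("knob",m.sum(),cv2.minEnclosingCircle(W[m][:,:2].astype(np.float32)),Z[m].max())
m=(Z>105)&(Z<125)&(Y>35)&(X<692)&(X>560)
print("plate",cv2.minAreaRect(W[m][:,:2].astype(np.float32)),np.median(Z[m]))
E
```

```text
([-0.2, -1.1, 63.7], np.float64(-0.001))
29.156786656165497
knob 937 ((636.5078125, 96.96145629882812), 14.65570068359375) 148.13420330175745
plate ((636.09033203125, 96.9606704711914), (95.89877319335938, 96.29171752929688), 2.9531285762786865) 114.11411258442686
```

View pics/w1.png

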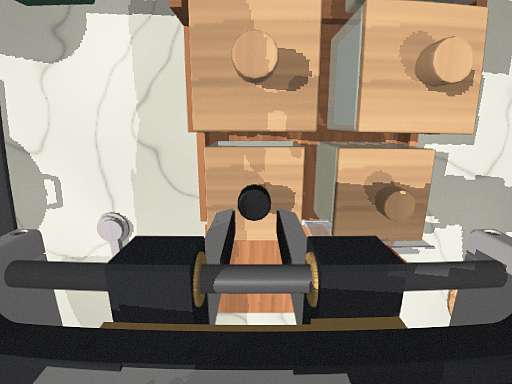

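The knob at px (255,203) sits centred between the fingers. I'm descending to grip it.

Emit:
move_arm:
  moves:
    - [-0.001,0,0,0]
    - [-0.001,0,0,0]
    - [-0.001,0,0.025,0]
    - [-0.001,0,0.05,0]
    - [-0.001,0,0.065,0]
    - [-0.001,0,0.071,0]
    - [-0.001,0,0.071,0]
    - [-0.001,0,0.071,0]

```text
clock: 5.55
eef_pos: [637.8, 97.0, 120.6]
eef_rot: [-3.142, -0.002, 0.053]
wrist_force: [-0.1, -0.1, 0.5]
finger_gap: 59.6
finger_force: 0.0
```

Emit:
move_arm:
  moves:
    - [0,0,0,0]
    - [0,0,0,0]
    - [0,0,0,0]
    - [0,0,0,0]
    - [0,0,0,0]
    - [0,0,0,0]
  jaw: 0.01
  squeeze: 25

```text
clock: 6.15
eef_pos: [637.4, 97.0, 119.7]
eef_rot: [-3.142, -0.0, 0.053]
wrist_force: [-0.3, -0.7, 1.3]
finger_gap: 29.6
finger_force: 25.0
```

Emit:
move_arm:
  moves:
    - [0,0,-0.006,0]
    - [0,0,-0.016,0]
    - [0,0,-0.03,0]
    - [0,0,-0.05,0]
    - [0,0,-0.07,0]
    - [0,0,-0.085,0]
    - [0,0,-0.09,0]
    - [0,0,-0.09,0]

```text
clock: 6.95
eef_pos: [637.5, 96.9, 210.1]
eef_rot: [-3.142, -0.001, 0.053]
wrist_force: [0.4, -0.4, -0.0]
finger_gap: 29.4
finger_force: 25.0
```

Emit:
move_arm:
  moves:
    - [-0.01,0.01,0,0]
    - [-0.03,0.025,0,0]
    - [-0.05,0.05,0,0]
    - [-0.07,0.08,0,0]
    - [-0.09,0.11,0,0]
    - [-0.11,0.145,0,0]
    - [-0.13,0.18,0,0]
    - [-0.15,0.215,0,0]
    - [-0.165,0.25,0,0]
    - [-0.18,0.285,0,0]
    - [-0.19,0.32,0,0]
    - [-0.197,0.35,0,0]

```text
clock: 8.15
eef_pos: [458.0, -264.5, 208.6]
eef_rot: [-3.141, 0.001, 0.052]
wrist_force: [0.5, 0.6, -0.5]
finger_gap: 29.3
finger_force: 25.0
```

Emit:
move_arm:
  moves:
    - [0,0.02,0,0]
    - [0,0.033,0,0]
    - [0,0.04,0,0]
    - [0,0.04,0,0]
    - [0,0.04,0,0]

```text
clock: 8.65
eef_pos: [461.3, -302.2, 209.2]
eef_rot: [-3.141, 0.0, 0.053]
wrist_force: [-0.2, 0.6, -1.3]
finger_gap: 29.4
finger_force: 25.0
```

```bash
python3 - <<'E'
from h import *
s=manip.read_state();print(s["finger_gap"],s["finger_force"],s["wrist_force"],delta([461,-303.5],0))
c=viewer.camera("scene");cv2.imwrite("pics/s2.png",cv2.resize(c["frame"],(768,576)))
W=cloud(c);X,Y,Z=W[...,0],W[...,1],W[...,2];hsv=cv2.cvtColor(c["frame"],cv2.COLOR_BGR2HSV)
m=(hsv[...,0]<25)&(hsv[...,1]>70)&(abs(X-461)<90)&(abs(Y+303)<90)&(Z>150)&(Z<240)
if m.sum(): print("plate",m.sum(),W[m].mean(0),np.percentile(Z[m],[5,50,95]))
E
```

```text
29.399166325320675 24.999951124191284 [-0.22538986  0.63467324 -1.26410365] ([-0.3, 1.4, 209.2], np.float64(0.0))
plate 422 [ 472.83313423 -291.12701666  204.91616257] [199.34888791 205.25032919 207.95257754]
```

View pics/s2.png

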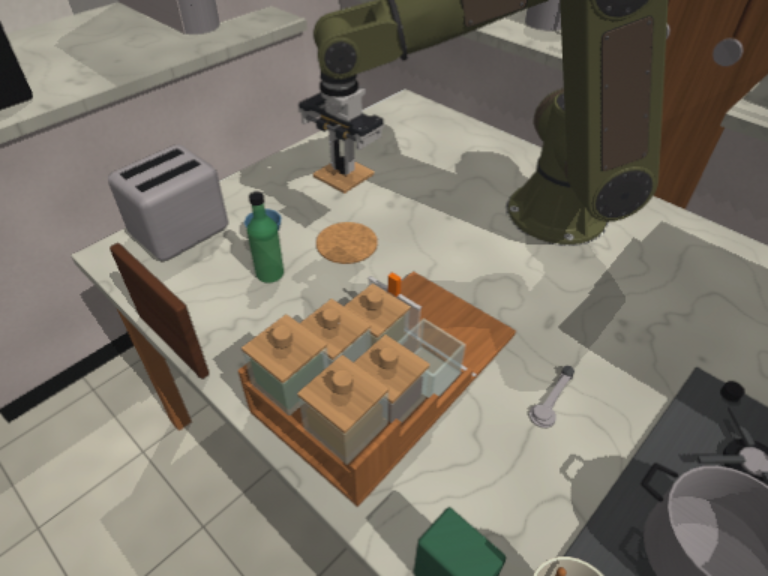

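The lid (px 343,176) hangs level over the trivet and the jar stands open. Next I lower the lid.

Emit:
move_arm:
  moves:
    - [0,0.001,0.02,0]
    - [0,0.001,0.05,0]
    - [0,0.001,0.085,0]
    - [0,0.001,0.12,0]
    - [0,0.001,0.145,0]
    - [0,0.001,0.16,0]
    - [0,0.001,0.168,0]
    - [0,0.001,0.172,0]
    - [0,0.001,0.174,0]
    - [0,0.001,0.174,0]

```text
clock: 9.7
eef_pos: [461.5, -304.0, 36.0]
eef_rot: [3.141, -0.001, 0.053]
wrist_force: [-0.5, 0.2, -0.1]
finger_gap: 29.5
finger_force: 25.0
```

Emit:
move_arm:
  moves:
    - [0,0,0.002,0]
    - [0,0,0.004,0]
    - [0,0,0.006,0]
    - [0,0,0.007,0]
    - [0,0,0.007,0]

```text
clock: 10.2
eef_pos: [461.2, -303.9, 28.6]
eef_rot: [-3.142, 0.0, 0.053]
wrist_force: [-1.8, 0.8, 1.8]
finger_gap: 29.7
finger_force: 25.0
```

Emit:
move_arm:
  moves:
    - [0,0,0.001,0]
    - [0,0,0.001,0]

```text
clock: 10.4
eef_pos: [461.3, -303.9, 28.6]
eef_rot: [3.141, -0.0, 0.053]
wrist_force: [-6.5, 4.4, 15.1]
finger_gap: 29.8
finger_force: 25.0
```

Emit:
move_arm:
  moves:
    - [0,0,0,0]
    - [0,0,0,0]
    - [0,0,0,0]
    - [0,0,0,0]
    - [0,0,0,0]
  jaw: 0.06

```text
clock: 10.9
eef_pos: [461.2, -303.9, 27.3]
eef_rot: [-3.141, 0.0, 0.053]
wrist_force: [0.1, 0.9, -0.3]
finger_gap: 59.4
finger_force: 0.0
```

Emit:
move_arm:
  moves:
    - [0,0,-0.01,0]
    - [0,0,-0.03,0]
    - [0,0,-0.07,0]
    - [0,0,-0.11,0]
    - [0,0,-0.15,0]
    - [0,0,-0.18,0]
    - [0,0,-0.18,0]
    - [0,0,-0.18,0]

```text
clock: 11.7
eef_pos: [461.2, -303.9, 208.0]
eef_rot: [3.141, -0.001, 0.053]
wrist_force: [-1.0, -0.1, -0.2]
finger_gap: 60.1
finger_force: 0.0
```

```bash
python3 - <<'E'
from h import *
c=viewer.camera("scene");cv2.imwrite("pics/s3.png",cv2.resize(c["frame"],(768,576)))
W=cloud(c);X,Y,Z=W[...,0],W[...,1],W[...,2];hsv=cv2.cvtColor(c["frame"],cv2.COLOR_BGR2HSV)
m=(abs(X-461)<90)&(abs(Y+303)<90)&(Z>17)&(Z<32)
print("lid",m.sum(),cv2.minAreaRect(W[m][:,:2].astype(np.float32)),np.percentile(Z[m],[5,50,95]))
# open jar rim from both cameras
for n in("scene","top"):
    if n=="top": c=viewer.camera(n);W=cloud(c)
    q=(W[...,:2]-O)@R.from_euler("z",RY).as_matrix()[:2,:2]
    m=(W[...,2]>97)&(W[...,2]<113)&(q[...,0]>8)&(q[...,0]<120)&(q[...,1]>5)&(q[...,1]<122)
    print("rim",n,m.sum(),cv2.minAreaRect(q[m].astype(np.float32)) if m.sum()>5 else '')
# hook start: finger inside jar near front wall
for rx in(35,): print("hook",rack([rx,64]),delta(rack([rx,64]),209))
E
```

```text
lid 435 ((464.1029357910156, -305.3011474609375), (102.19342803955078, 98.36238098144531), 3.891110420227051) [20.23073262 24.77012201 27.88318806]
rim scene 286 ((63.67332077026367, 62.358299255371094), (97.79592895507812, 98.04480743408203), 89.65062713623047)
rim top 228 ((64.7035140991211, 64.25286865234375), (96.80107116699219, 97.24498748779297), 89.78944396972656)
hook [608.3604418   94.76426471] ([168.4, -390.0, -2.3], np.float64(-0.0))
```

View pics/s3.png

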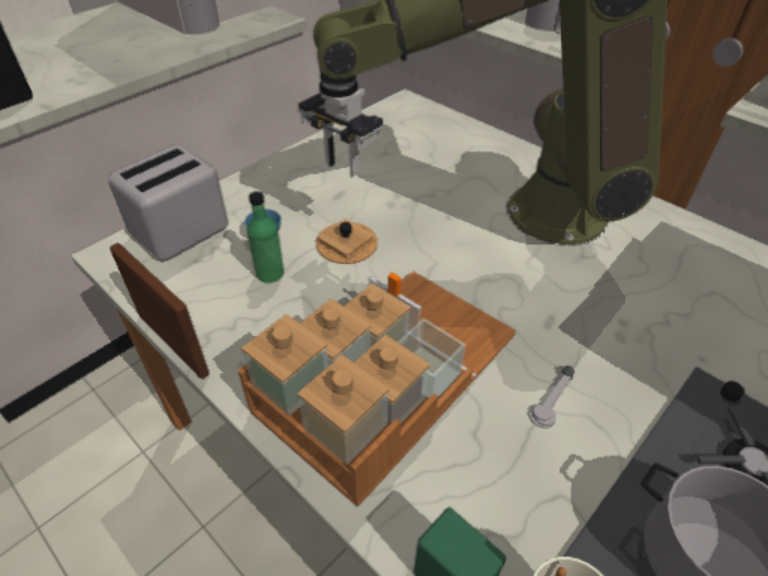

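The lid lies flat on the trivet (px 347,240), about 3 mm off centre. Now the jar.

Emit:
move_arm:
  moves:
    - [0.02,-0.045,0,0]
    - [0.04,-0.085,0,0]
    - [0.06,-0.13,0,0]
    - [0.08,-0.17,0,0]
    - [0.1,-0.215,0,0]
    - [0.12,-0.26,0,0]
    - [0.14,-0.3,0,0]
    - [0.16,-0.345,0,0]
    - [0.17,-0.37,0,0]
    - [0.178,-0.39,0,0]
    - [0.178,-0.39,0,0]
    - [0.178,-0.39,0,0]
  jaw: 0

```text
clock: 13.0
eef_pos: [618.0, 94.7, 206.2]
eef_rot: [3.141, 0.002, 0.053]
wrist_force: [-1.0, -0.8, 0.6]
finger_gap: 0.1
finger_force: 0.0
```

```bash
python3 - <<'E'
from h import *
print(delta(rack([45,64]),50),manip.read_state()["finger_gap"])
E
```

```text
([0.7, -0.6, 156.2], np.float64(0.0)) 0.11610152795379941
```

Emit:
move_arm:
  moves:
    - [0,0,0.03,0]
    - [0,0,0.065,0]
    - [0,0,0.1,0]
    - [0,0,0.13,0]
    - [0,0,0.145,0]
    - [0,0,0.151,0]
    - [0,0,0.151,0]
    - [0,0,0.151,0]

```text
clock: 13.8
eef_pos: [619.1, 94.8, 58.0]
eef_rot: [-3.142, -0.002, 0.052]
wrist_force: [-0.2, 0.5, -0.2]
finger_gap: 0.2
finger_force: 0.0
```

Emit:
move_arm:
  moves:
    - [-0.008,0,0,0]
    - [-0.012,0,0,0]
    - [-0.015,0,0,0]
    - [-0.018,0,0,0]
    - [-0.021,0,0,0]
    - [-0.025,0,0,0]
    - [-0.03,0,0,0]
    - [-0.036,0,0,0]
    - [-0.043,0,0,0]
    - [-0.05,0,0,0]
    - [-0.057,0,0,0]
    - [-0.064,0,0,0]

```text
clock: 15.0
eef_pos: [553.8, 91.6, 56.4]
eef_rot: [-3.142, 0.0, 0.053]
wrist_force: [3.5, 0.6, 2.1]
finger_gap: 0.4
finger_force: 1.9
```

```bash
cat > jar.py <<'E'
from h import *
for n in("scene","top"):
    c=viewer.camera(n);W=cloud(c)
    cv2.imwrite(f"pics/{n}_j.png",c["frame"])
    q=(W[...,:2]-O)@R.from_euler("z",RY).as_matrix()[:2,:2]
    m=(W[...,2]>96)&(W[...,2]<113)&(q[...,0]>-160)&(q[...,0]<116)&(q[...,1]>5)&(q[...,1]<140)&(abs(W[...,0]-manip.read_state()["eef_pos"][0])<140)
    print("rim",n,m.sum(),cv2.minAreaRect(q[m].astype(np.float32)) if m.sum()>5 else '', np.median(W[...,2][m]))
s=manip.read_state();print((s["eef_pos"][:2]-O)@R.from_euler("z",RY).as_matrix()[:2,:2],s["eef_pos"],s["wrist_force"])
E
python3 jar.py
```

```text
rim scene 369 ((7.520069122314453, 62.487972259521484), (96.83491516113281, 103.7072982788086), 88.7607650756836) 103.89747677551509
rim top 46 ((6.045318603515625, 63.09898376464844), (95.75882720947266, 99.77085876464844), 88.20500946044922) 105.13168740176945
[-19.77125762  63.68143161] [553.68296863  91.54462583  56.47290086] [ 3.08080136 -0.6193474   1.73975905]
```

Emit:
move_arm:
  moves:
    - [-0.005,0,0,0]
    - [-0.012,0,0,0]
    - [-0.02,0,0,0]
    - [-0.028,0,0,0]
    - [-0.037,0,0,0]
    - [-0.046,0,0,0]
    - [-0.055,0,0,0]
    - [-0.064,0,0,0]
    - [-0.073,0,0,0]
    - [-0.081,0,0,0]
    - [-0.087,0,0,0]
    - [-0.091,0,0,0]

```text
clock: 16.3
eef_pos: [463.1, 86.7, 56.5]
eef_rot: [-3.142, -0.0, 0.053]
wrist_force: [2.8, 0.8, 2.3]
finger_gap: 0.6
finger_force: 2.0
```

Emit:
move_arm:
  moves:
    - [-0.002,0,0,0]
    - [-0.002,0,0,0]
    - [-0.002,0,0,0]

```text
clock: 16.6
eef_pos: [461.9, 86.7, 56.5]
eef_rot: [-3.142, -0.0, 0.053]
wrist_force: [3.6, 0.1, 2.7]
finger_gap: 0.5
finger_force: 2.2
```

```bash
python3 jar.py
```

```text
rim scene 369 ((-83.50668334960938, 62.21859359741211), (98.08462524414062, 102.15831756591797), 89.67453002929688) 104.52347621790636
rim top 55 ((-80.78118133544922, 63.077476501464844), (95.54782104492188, 92.82837677001953), 89.3008804321289) 103.8751780719665
[-111.73158165   63.68625404] [461.85151718  86.67782579  56.50513681] [ 3.60657229 -0.06597441  3.23129219]
```

View pics/scene_j.png

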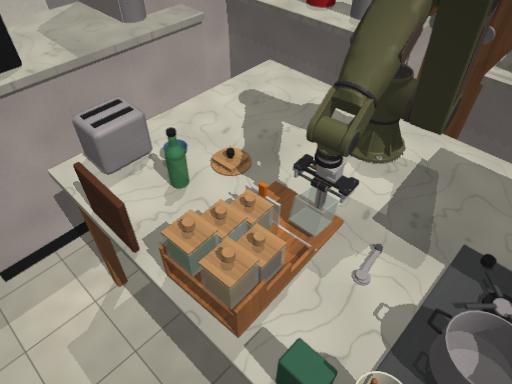

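The jar stands on the ledge (px 315,210), at rack x about -83. I'm retreating and then pushing the door back.

Emit:
move_arm:
  moves:
    - [0.006,0,0,0]
    - [0.014,0,0,0]
    - [0.018,0,0,0]
    - [0.018,0,-0.03,0]
    - [0.018,0,-0.07,0]
    - [0.018,0,-0.11,0]
    - [0.018,0,-0.14,0]
    - [0.018,0,-0.155,0]
    - [0.018,0,-0.155,0]

```text
clock: 17.6
eef_pos: [480.2, 87.7, 213.0]
eef_rot: [-3.141, -0.002, 0.053]
wrist_force: [0.7, -0.2, -0.3]
finger_gap: 0.5
finger_force: 0.0
```

```bash
python3 - <<'E'
from h import *
print(delta(rack([-4,-112]),128))
E
```

```text
([89.2, 175.7, 85.2], np.float64(-0.0))
```

Emit:
move_arm:
  moves:
    - [0.02,0.04,0,0]
    - [0.04,0.08,0,0]
    - [0.06,0.12,0,0]
    - [0.08,0.16,0,0]
    - [0.089,0.176,0,0]
    - [0.089,0.176,0,0]
    - [0.089,0.176,0.03,0]
    - [0.089,0.176,0.06,0]
    - [0.089,0.176,0.08,0]
    - [0.089,0.176,0.084,0]
    - [0.089,0.176,0.084,0]
    - [0.089,0.176,0.084,0]

```text
clock: 18.8
eef_pos: [578.1, -83.1, 128.5]
eef_rot: [3.141, -0.001, 0.053]
wrist_force: [1.2, -0.0, 1.1]
finger_gap: 0.5
finger_force: 0.0
```

Emit:
move_arm:
  moves:
    - [0,-0.008,0,0]
    - [0,-0.016,0,0]
    - [0,-0.024,0,0]
    - [0,-0.034,0,0]
    - [0,-0.044,0,0]
    - [0,-0.056,0,0]
    - [0,-0.068,0,0]
    - [0,-0.08,0,0]
    - [0,-0.092,0,0]
    - [0,-0.104,0,0]
    - [0,-0.116,0,0]
    - [0,-0.126,0,0]

```text
clock: 20.0
eef_pos: [571.0, 43.5, 127.4]
eef_rot: [-3.142, 0.0, 0.053]
wrist_force: [2.5, -2.5, 1.2]
finger_gap: 0.1
finger_force: 0.9
```

Emit:
move_arm:
  moves:
    - [0,-0.008,0,0]
    - [0,-0.015,0,0]
    - [0,-0.02,0,0]
    - [0,-0.024,0,0]
    - [0,-0.026,0,0]
    - [0,-0.026,0,0]
    - [0,-0.026,0,0]

```text
clock: 20.7
eef_pos: [569.6, 68.3, 127.3]
eef_rot: [-3.141, 0.001, 0.053]
wrist_force: [0.2, -0.0, -0.6]
finger_gap: 0.6
finger_force: 0.0
```

```bash
sed -i 's/    print("tab rack"/    if len(q)==0: continue\n    print("tab rack"/' tab.py; python3 tab.py; python3 jar.py
```

```text
tab rack 98 [ 3.588128   66.15363364] [-6.94581131 54.60638704] [ 8.42434537 74.49436418]
[569.59035405  68.24332422 127.34967571] [-3.14144408e+00  3.97381818e-04  5.26258216e-02] [-0.16217517 -0.29053446 -0.97051559]
rim scene 370 ((-55.17144012451172, 70.4540786743164), (120.85652160644531, 125.959716796875), 85.798583984375) 104.9728043500466
rim top 21 ((-44.165435791015625, 108.32779693603516), (4.868158340454102, 24.584402084350586), 87.83705139160156) 105.21181614636089
[-5.05447711 39.5532823 ] [569.65727757  68.22998083 127.38328937] [-0.27040005 -0.23884188  0.356454  ]
```

Emit:
move_arm:
  moves:
    - [0,0.006,0,0]
    - [0,0.012,0,0]
    - [0,0.012,-0.03,0]
    - [0,0.012,-0.07,0]
    - [0,0.04,-0.1,0]
    - [-0.02,0.08,-0.1,0]
    - [-0.04,0.12,-0.1,0]
    - [-0.06,0.16,-0.1,0]
    - [-0.08,0.2,-0.1,0]
    - [-0.08,0.2,-0.1,0]
    - [-0.08,0.2,-0.1,0]

```text
clock: 22.0
eef_pos: [500.1, -136.6, 227.6]
eef_rot: [-3.142, -0.0, 0.051]
wrist_force: [0.8, 0.3, -1.2]
finger_gap: 0.3
finger_force: 0.0
```

```bash
python3 tab.py; python3 - <<'E'
from h import *
for n in("scene","top"):
    c=viewer.camera(n);W=cloud(c);cv2.imwrite(f"pics/{n}_f.png",c["frame"])
    q=(W[...,:2]-O)@R.from_euler("z",RY).as_matrix()[:2,:2]
    m=(W[...,2]>96)&(W[...,2]<113)&(q[...,0]>-160)&(q[...,0]<-20)&(q[...,1]>5)&(q[...,1]<140)
    print("rim",n,m.sum(),cv2.minAreaRect(q[m].astype(np.float32)))
E
```

```text
tab rack 103 [ 3.5719933  66.12548707] [-6.69266208 54.70291788] [ 8.93240406 74.84803989]
tab rack 11 [-4.56260057 59.95215259] [-6.81438048 53.22999541] [ 1.28482576 71.32186718]
[ 500.60581561 -135.18757837  227.44729684] [-3.14146671e+00 -5.41306441e-05  5.31687701e-02] [ 0.6631643  -0.51126649  0.28547135]
rim scene 311 ((-69.90705108642578, 61.89647674560547), (97.71028137207031, 99.59305572509766), 89.93739318847656)
rim top 219 ((-68.25967407226562, 63.67756271362305), (97.17864227294922, 96.20588684082031), 88.50472259521484)
```

View pics/scene_f.png

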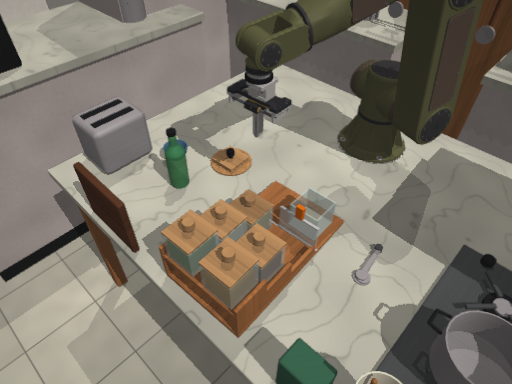

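```bash
python3 - <<'E'
from h import *
for n in("scene","top"):
    c=viewer.camera(n);W=cloud(c)
    q=(W[...,:2]-O)@R.from_euler("z",RY).as_matrix()[:2,:2]
    m=(W[...,2]>98)&(W[...,2]<112)&(q[...,0]>-170)&(q[...,0]<15)&(q[...,1]>-5)&(q[...,1]<140)
    print(n,np.histogram(q[m][:,0],np.arange(-150,16,5)))
    m&=(q[...,0]<-5)
    print(cv2.minAreaRect(q[m].astype(np.float32)))
f=cv2.imread("pics/scene_f.png")[170:260,240:360]; g=cv2.imread("pics/scene_j.png")[170:260,240:360]
cv2.imwrite("pics/cmp.png",cv2.resize(np.vstack([g,f]),None,fx=3.3,fy=3.3))
E
```

```text
scene (array([ 0,  0,  0,  0,  0,  0, 20, 68, 13,  7,  8,  9,  7,  6,  7,  8,  6,
        6,  8, 11,  6,  8,  8,  6, 12, 61,  3,  0,  3, 53, 77, 14,  0]), array([-150, -145, -140, -135, -130, -125, -120, -115, -110, -105, -100,
        -95,  -90,  -85,  -80,  -75,  -70,  -65,  -60,  -55,  -50,  -45,
        -40,  -35,  -30,  -25,  -20,  -15,  -10,   -5,    0,    5,   10,
         15]))
((-62.392608642578125, 69.4761962890625), (115.1693115234375, 114.59195709228516), 89.69696044921875)
top (array([ 0,  0,  0,  0,  0,  0, 12, 42,  7,  7,  6,  6,  7,  7,  6,  6,  6,
        5,  8,  8,  6,  6,  7,  7, 10, 46,  3,  0,  1, 46, 48,  0,  0]), array([-150, -145, -140, -135, -130, -125, -120, -115, -110, -105, -100,
        -95,  -90,  -85,  -80,  -75,  -70,  -65,  -60,  -55,  -50,  -45,
        -40,  -35,  -30,  -25,  -20,  -15,  -10,   -5,    0,    5,   10,
         15]))
((-61.069671630859375, 63.350555419921875), (96.94139099121094, 110.74907684326172), 88.60320281982422)
```

View pics/cmp.png

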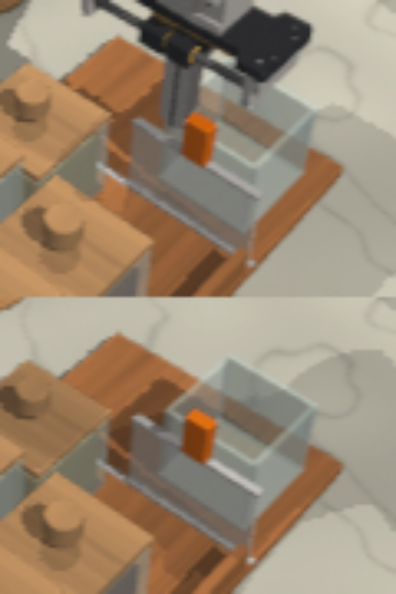

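The final frames show the jar flat on the ledge at rack x about -69 mm, y 63 mm, with the door at about +66 mm. The lid is on the trivet and the gripper is clear, so I'm handing in.

```bash
python3 -c "
from cell import manip
print(manip.sign_off())"
```

```text
the job is handed in; nothing more can be done
None
```

The job is handed in, with no verdict returned: in the last images the lid lies knob up on the trivet, the open jar stands on the ledge about 69 mm in front of the track (it measured about 83 mm in front before I withdrew the fingers), and the door is about 66 mm past the middle on the jar's side.

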